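Square up a hinged crate collar by its diagonals

TASK

The hinged wooden crate collar leans to the left; square it up with the sliding rule. With the rule flat on the crate's base, set one nose in a near inside corner, push it home, and draw the slide out until the other nose bears gently in the opposite far corner, touching both boards: first from near left to far right, then from near right to far left, the longer way. Compare the readings and leave the rule bearing there. Then push the collar to the right at the far end of its left board, firmly but without a blow, until the rule, pushed in by the corner, has come to the mean of the two, so that the collar is square for its lid; disturb nothing else.

Things in the scene. Friction and masses are not known exactly. Their poses are not given: they have to be found in the camera images.
- collar: Crate on the bench, no lid: plywood base (232 x 298 x 15 mm, fixed to the bench) and a collar of four pale boards 14 mm thick, 45 mm high (tops 60 mm above the bench). Origin: underside of the base, midway between the corners of the square collar; x from the near to the far board, y left. Inside, near and far boards measure 240 mm, side boards 170 mm. The near board is fixed to the base.
- left_side: Left side board's standing hinge, with the board it carries (which turns about it; the pose given is the hinge's and does not turn): origin at the near left inside corner on the base, axes as the collar's. Stiff hinge, no spring-back: about 14 N sideways at the board's far end moves the collar, the hand may use up to 40 N.
- right_side: The like on the right: standing hinge of the right side board, with the board; origin at the near right inside corner on the base, axes as the collar's.
- far_side: Standing strips under the far board, with the board, which shifts sideways on them, parallel to the near one, with the side boards' lean; origin on the base, in the middle of the far board's inner face when the collar is square. At the start the far board and both far corners lie 4 to 17 mm left of square (lean 0.025 to 0.1 rad); how far is not reported: it must be measured.
- near_left (a point): Near left inside corner of the collar as the robot sees it, 11 mm above the top of the base board (26 mm above the bench), the height of the rule's noses. Fixed; axes as the collar's. The far right corner is 170 mm ahead of the near right one, shifted by the lean.
- near_right (a point): Near right inside corner, same height. Fixed; axes as the collar's. 0.01 rad of lean is 1.7 mm of sideways shift of the far corners, makes the diagonal from here to the far left corner 1.4 mm longer than in the square collar and the other as much shorter.
- rule: Loose sliding inside rule, 0.35 kg, lying flat: aluminium channel 165 mm long, 16 mm wide, top 18 mm above the underside; at one end a heavy dark head (34 x 22 x 26 mm high) on a gripping rubber sole, with a white nylon ball (fixed nose) on a rod; a steel slide with orange knob and a like nose comes out of the other, which rests on a smooth glide. Origin: underside, middle of the closed rule; x to the sliding nose, z up.
- rule_slide (a joint): Extension of the rule, m: 0 closed to 0.075. The nose centres lie 0.240 m + this reading apart. Seated, it starts at 0.026 to 0.037 in the first diagonal and 0.043 to 0.054 in the second. Friction of 0.5 N holds it where it is left, less than the sole's hold (about 2 N) while the rule rests on it; lifted clear, the channel just follows the slide.
- knob (a point): Smooth orange knob on the slide (friction about 0.35), to carry the rule by and draw it out: 30 mm along the rule, 18 mm across, from 20 to 56 mm above the rule's underside. The point lies in it 40 mm above the underside, ahead of the rule's origin by the extension. Axes as the rule's.
- nose_fixed: Slippery white nylon ball, 10 mm in diameter, on the fixed end, 120 mm behind the rule's origin, 11 mm above its underside; origin at the centre. Seated in a corner, touching both boards, its centre lies 7 mm from the corner's point. The soft wood bears up to 25 N from a nose; hardly more would shift the collar.
- nose_slide: The like ball at the end of the slide, 120 mm ahead of the knob; origin at the centre.
- stapler: Bystander: red and black stapler, 32 x 142 x 54 mm, left of the crate; origin at its underside.
- staple_box: Bystander: small white box of staples, 36 x 62 x 22 mm, near left; origin at its underside.
- tape_measure: Bystander: yellow tape measure, 35 x 66 x 64 mm, standing in front of the crate on the left; origin at its underside.
- marker_black: Bystander: black and white marker, 17 x 135 x 16 mm, in front of the crate on the right; origin at its underside.
- tape_clear: Bystander: roll of clear tape, 109 mm across, 48 mm high, right of the rule; origin at its underside.

How it is judged (in metres and radians):
On the way, in this order (a step that is already met when the one before it is completed fails the run):
1. near left to far right: one nose centre within 9.5 mm of the near left corner point, the other nose touching both the right side board and the far board (((distance between nose_fixed and near_left below 0.0095 m and contact force between nose_slide and right_side above 0.1 N and contact force between nose_slide and far_side above 0.1 N) or (distance between nose_slide and near_left below 0.0095 m and contact force between nose_fixed and right_side above 0.1 N and contact force between nose_fixed and far_side above 0.1 N))), for 0.2 s.
2. near right to far left: one nose centre within 9.5 mm of the near right corner point, the other nose touching both the left side board and the far board (((distance between nose_fixed and near_right below 0.0095 m and contact force between nose_slide and left_side above 0.1 N and contact force between nose_slide and far_side above 0.1 N) or (distance between nose_slide and near_right below 0.0095 m and contact force between nose_fixed and left_side above 0.1 N and contact force between nose_fixed and far_side above 0.1 N))), for 0.2 s.
At the end, for the whole second after the job is handed in: The rule rests flat in the second diagonal: one nose centre within 9.5 mm of the near right corner point, the other nose bearing on the left board in the far left corner, 115 mm (within 2.3 mm) left of the collar's middle, over 76 mm ahead of it, so that the collar is square (((distance between nose_fixed and near_right below 0.0095 m and contact force between nose_slide and left_side above 0.02 N and x of nose_slide in the frame of collar above 0.076 m and y of nose_slide in the frame of collar between 0.1127 and 0.1173 m) or (distance between nose_slide and near_right below 0.0095 m and contact force between nose_fixed and left_side above 0.02 N and x of nose_fixed in the frame of collar above 0.076 m and y of nose_fixed in the frame of collar between 0.1127 and 0.1173 m)) and height (world z) of rule below 0.019 m and angle between rule's own z axis and vertical below 0.04 rad and linear speed of rule below 0.01 m/s); the robot touches nothing.
It fails at once if a nose of the rule presses on the collar with more than 25 N (contact force between any of nose_fixed, nose_slide and collar above 25 N).
It fails at once if the robot presses on the crate with more than 40 N (contact force between any of the fingers, the arm and collar above 40 N).
It fails at once if a bystander is moved by more than 30 mm (distance of any of stapler, staple_box, tape_measure, marker_black, tape_clear from where it was at the start of the episode above 0.03 m).
It also fails if it takes over 72 s, if anything falls off the work surface, if the arm or the gripper's body presses on something with over 40 N, if the wrist force passes 120 N, or if a joint passes its speed limit or range.

ROBOT

A 6-joint arm with a two-finger parallel gripper is mounted at the origin on a cart in front of the work surface, level with it; the furniture and walls round the work are solid. World frame = base frame: x ahead of the robot, y to its left, z up, the work surface at z = 0. Lengths are in m, angles in degrees, forces in N, time in s.
With the tool pointing down it reaches from about 0.375 to 0.75 m from the base axis. Payload 9 kg.
Tool frame: the origin (TCP) lies where the fingers leave the gripper's body, on its centre line; the fingertips stand 73 mm ahead of it and the grasp point (between the pads) lies 54 mm ahead of it (robot.tip_reach is the distance from the TCP to the fingertips, in m); z points along the fingers, y is the direction in which the jaws open and shut (so a half turn about z gives the same grasp; the last joint's range is limited). The gripper opens to 85 mm and grips with 20 to 120 N. Pads are 22 mm wide; open, the fingers measure 114 mm over their backs; the gripper's body (76 mm by 85 mm) begins 54 mm behind the grasp point. The pads swing forward as they close: fully open they stand 13 mm farther back than shut.
Start: joints at [-82.03, 5.964, 5.575, 89.605, 0, 77.527], TCP at [0.21, -0.562, 0.304] pointing down, gripper open.
Joint ranges: [-171.21, 171.21], [-48.23, 106.86], [-62.78, 66.21], [-105.2, 120.99], [-86.42, 89.51], [-180, 180]. Speed limits (degrees/s): [127.2, 127.2, 147.25, 180, 180, 180].

INTERFACE

Orientations are given as [roll, pitch, yaw] about the fixed x, y, z axes, in that order (R = Rz(yaw) Ry(pitch) Rx(roll)).
In Python, from plant import robot gives the robot as it stands. Calls block until the motion is done:
- robot.move_pose(position, orientation): joint-space move of the TCP to a pose.
- robot.line_to(position, vel=0.15, rotation=None, guard=None): straight line of the TCP; rotation=None keeps the orientation; vel is the mean speed in m/s. With guard (N) it stops when the force on the tool has changed by that much, and returns True; else False.
- robot.goto_joints(angles): joint-space move.
- robot.set_gripper(opening): finger opening in m; the grip force is fixed at half the most; returns when the fingers have stopped.
- robot.pause(seconds).
- robot.ik(position, orientation): joint angles nearest the present ones, or None.
- robot.observe(): the state.
- robot.grab_frame(name): name is "side" or "top" or "wrist"; returns the picture (480x640x3 uint8, blue, green, red); there is no depth.
- robot.get_calibration(name): a dict with "vertical_fov" (degrees; the focal length in pixels is half the picture's height over the tangent of half this angle, whatever the lens; pixels are square), "cx", "cy" (the principal point, pixels), "rvec" (rotation vector, rad) and "tvec" (3), from world to camera coordinates, as OpenCV has them. Camera axes: x right, y down, z forward; pixel columns grow to the right and rows downward; lengths in m; the calibration is good to about 2 mm. A picture is of the moment at which its call begins: read the wrist's pose just before it. get_calibration takes no time and is no camera call; for the wrist camera it gives the pose at the moment of the call.
A pose or a line that the arm cannot do raises robot.IKError and nothing moves.
- robot.job_done(): hands the job in, once; it reports no verdict.
The state is a dict: "time": time; "q": joint angles; "qvel": joint speeds; "joint_torque": joint torques, N m; "tool_pos": TCP position; "tcp_rot": TCP orientation; "ft_force": force on the tool from outside, world axes, zero at the start; "torque": the same for the moment, N m; "gripper_width": finger opening in m.
Only numpy, scipy, OpenCV 4.12 (cv2) and the standard library are available. Lean on these libraries where they do the work, as an engineer would, in place of code of your own. Each camera call takes 0.05 s, during which the arm holds its last target.

## Working session

There is one attempt and no reset: what is moved stays moved. The work goes in short steps, each a Python script; the robot and the scene stay as the last script left them, time stands still between calls to the robot, and variables do not carry over. Pictures are saved under pics/ and viewed, and the job is handed in when it is done.

```bash
ls; mkdir -p pics; python3 - <<'E'
from plant import robot
import cv2
s=robot.observe();print(s['time'],s['tool_pos'],s['tcp_rot'],s['gripper_width'],s['ft_force'])
for n in("top","side","wrist"):
    cv2.imwrite(f"pics/{n}0.png",robot.grab_frame(n));print(n,robot.get_calibration(n))
print(robot.observe()['time'])
E
```

```text
pics
0.0 [ 0.20956816 -0.56194603  0.30311756] [-1.79924529e+02 -1.78242631e-02  2.04434745e+01] 0.08553379980180752 [-0.13534975  0.31108151  0.46519862]
top {'vertical_fov': 54.93681055700913, 'cx': 319.3527675744768, 'cy': 234.69222904383346, 'rvec': array([ 2.12094952, -2.1788893 ,  0.13847606]), 'tvec': array([-0.14784889,  0.53461612,  1.06881004])}
side {'vertical_fov': 45.21146200325215, 'cx': 322.1595995604669, 'cy': 232.33607745290837, 'rvec': array([ 0.45952032, -2.58009672,  1.44091079]), 'tvec': array([0.44271545, 0.21426574, 1.49834187])}
wrist {'vertical_fov': 71.88273829499279, 'cx': 318.50714124061113, 'cy': 239.165710609853, 'rvec': array([-2.38520583,  1.65737202,  0.23225685]), 'tvec': array([-0.60004995, -0.03498123,  0.37757035])}
0.15
```

View pics/top0.png

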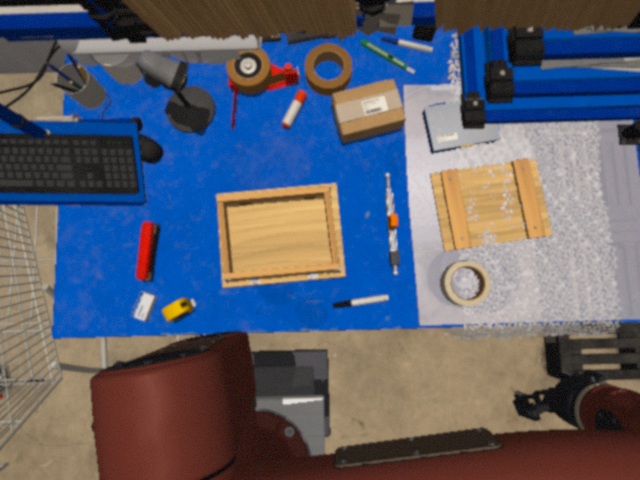

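View pics/side0.png

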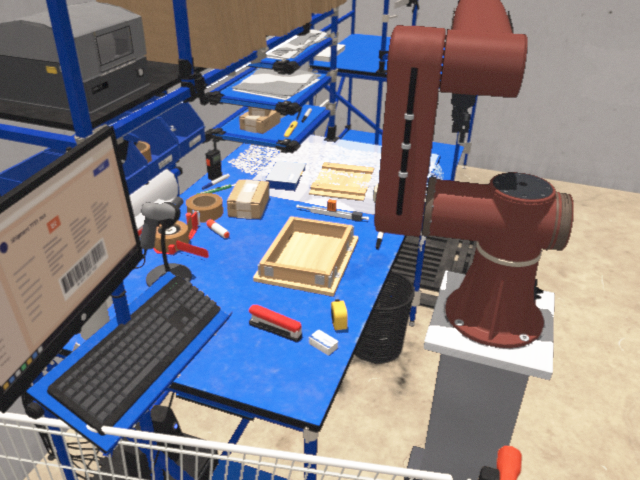

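View pics/wrist0.png

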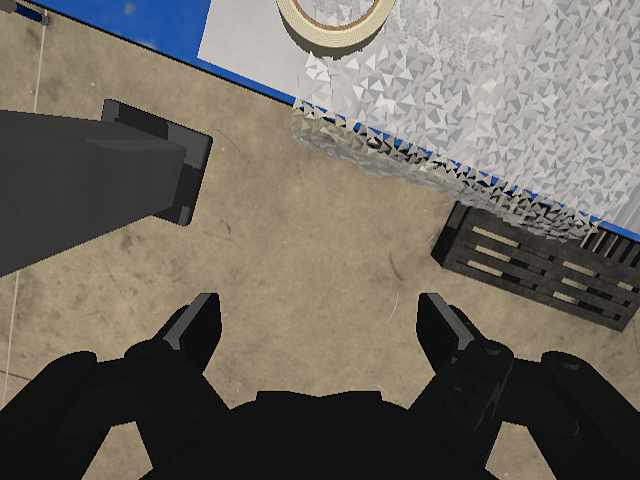

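```bash
cat > h.py <<'E'
from plant import robot
import numpy as np, cv2
def cal(n):
    c=robot.get_calibration(n); f=240/np.tan(np.radians(c['vertical_fov'])/2)
    R,_=cv2.Rodrigues(np.array(c['rvec'])); return dict(f=f,cx=c['cx'],cy=c['cy'],R=R,t=np.array(c['tvec']))
def onplane(C,px,z):
    px=np.atleast_2d(np.array(px,float)); o=-C['R'].T@C['t']
    d=np.c_[(px[:,0]-C['cx'])/C['f'],(px[:,1]-C['cy'])/C['f'],np.ones(len(px))]@C['R']
    return o+d*((z-o[2])/d[:,2])[:,None]
def proj(C,P):
    p=np.atleast_2d(P)@C['R'].T+C['t']; return np.c_[C['f']*p[:,0]/p[:,2]+C['cx'],C['f']*p[:,1]/p[:,2]+C['cy']]
def snap(n,fn):
    C=cal(n); im=robot.grab_frame(n); cv2.imwrite('pics/'+fn+'.png',im); np.savez('pics/'+fn+'.npz',**C); return C,im
def load(fn):
    return dict(np.load('pics/'+fn+'.npz')),cv2.imread('pics/'+fn+'.png')
E
python3 - <<'E'
from h import *
C=cal("top"); im=cv2.imread('pics/top0.png')
print(onplane(C,[[226,192],[330,187],[228,278],[336,272]],.06))
print(onplane(C,[[392,221]],.056), onplane(C,[[388,176],[393,272]],.011))
cv2.imwrite('pics/topz.png',cv2.resize(im[160:320,120:420],None,fx=2.6,fy=2.6,interpolation=cv2.INTER_CUBIC))
E
```

```text
[[ 0.63521284  0.05617147  0.06      ]
 [ 0.64040828 -0.19052004  0.06      ]
 [ 0.43193795  0.05146159  0.06      ]
 [ 0.43907148 -0.19843798  0.06      ]]
[[ 0.55545833 -0.3339956   0.056     ]] [[ 0.67607923 -0.33650308  0.011     ]
 [ 0.43792093 -0.33755567  0.011     ]]
```

View pics/topz.png

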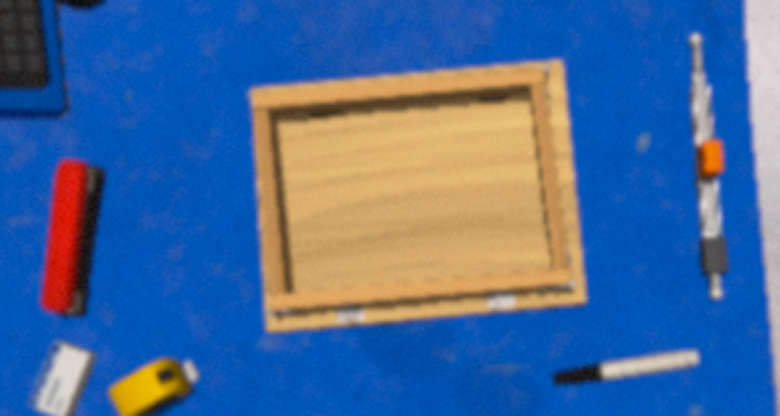

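```bash
python3 - <<'E'
from h import *
C=cal("wrist"); s=robot.observe()
o=-C['R'].T@C['t']; 
from scipy.spatial.transform import Rotation as Rt
R=Rt.from_euler('xyz',s['tcp_rot'],degrees=True).as_matrix()
print('cam in tool',R.T@(o-s['tool_pos']), 'cam axes in tool\n',(C['R']@R).T)
for p,y in(([.5,-.07,.33],0),([.5,-.3,.33],0),([.56,-.33,.1],0),([.54,-.07,.1],-54),([.54,-.07,.1],56),([.63,.09,.1],0),([.63,.09,.1],90),([.54,-.07,.1],-124)):
    print(p,y,robot.ik(p,[180,0,y]))
E
```

```text
cam in tool [ 0.06958742  0.00032938 -0.06914597] cam axes in tool
 [[-5.69675838e-04 -9.61551445e-01 -2.74624278e-01]
 [ 9.99999613e-01 -7.32054332e-04  4.88785203e-04]
 [-6.71032011e-04 -2.74623894e-01  9.61551489e-01]]
[0.5, -0.07, 0.33] 0 [-22.84374921 -10.21740752  -7.52116157  92.69624595   0.
 157.15625079]
[0.5, -0.3, 0.33] 0 [-43.80569227   3.42845316   5.62890229  92.20044912   0.
 136.19430773]
[0.56, -0.33, 0.1] 0 [-42.01121274  18.08134005  -2.11584733  69.80281261   0.
 137.98878726]
[0.54, -0.07, 0.1] -54 [ -21.15507932    0.24461726  -21.75213952   68.00324322    0.
 -147.15507932]
[0.54, -0.07, 0.1] 56 [-21.15507932   0.24461726 -21.75213952  68.00324322   0.
 102.84492068]
[0.63, 0.09, 0.1] 0 [ -3.62019036  15.80800505  -4.80915765  69.3828373    0.
 176.37980964]
[0.63, 0.09, 0.1] 90 [-3.62019036 15.80800505 -4.80915765 69.3828373   0.         86.37980964]
[0.54, -0.07, 0.1] -124 [-21.15507932   0.24461726 -21.75213952  68.00324322   0.
 -77.15507932]
```

```bash
python3 - <<'E'
from h import *
P=[.615,-.15,.30]
print(robot.ik(P,[180,0,180]))
robot.move_pose(P,[180,0,180])
s=robot.observe();print(s['time'],s['tool_pos'],s['tcp_rot'],s['ft_force'])
snap('wrist','w1')
E
```

```text
[-25.52066315  11.79885123  11.55143724  89.75258601   0.
 -25.52066315]
2.225 [ 0.61479908 -0.15073775  0.29994704] [-1.79991082e+02 -7.96480332e-03  1.79905139e+02] [0.04729975 0.30487437 0.14488007]
```

View pics/w1.png

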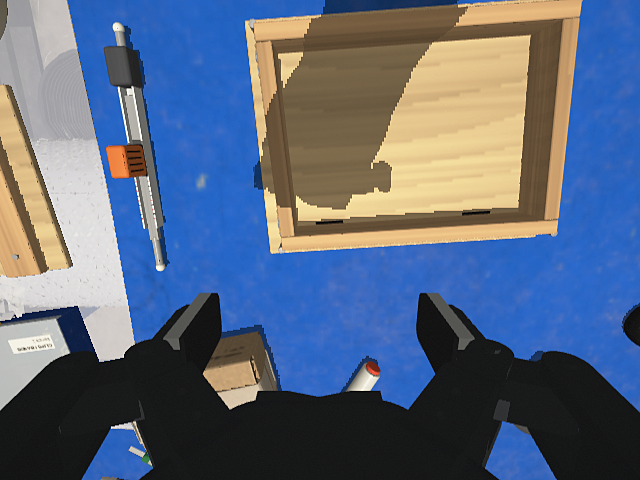

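```bash
python3 - <<'E'
import cv2,numpy as np
im=cv2.imread('pics/w1.png')
def crop(x,y,w=64,h=48): 
    return cv2.resize(im[max(y,0):y+h,x:x+w],(384,288),interpolation=cv2.INTER_CUBIC)
a=np.vstack([np.hstack([crop(240,5),crop(535,0)]),np.hstack([crop(255,212),crop(520,200)])])
cv2.imwrite('pics/c1.png',a)
b=cv2.resize(im[15:280,95:175],None,fx=2.2,fy=2.2,interpolation=cv2.INTER_CUBIC); cv2.imwrite('pics/c2.png',b)
E
```

```text
(no output)
```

View pics/c1.png

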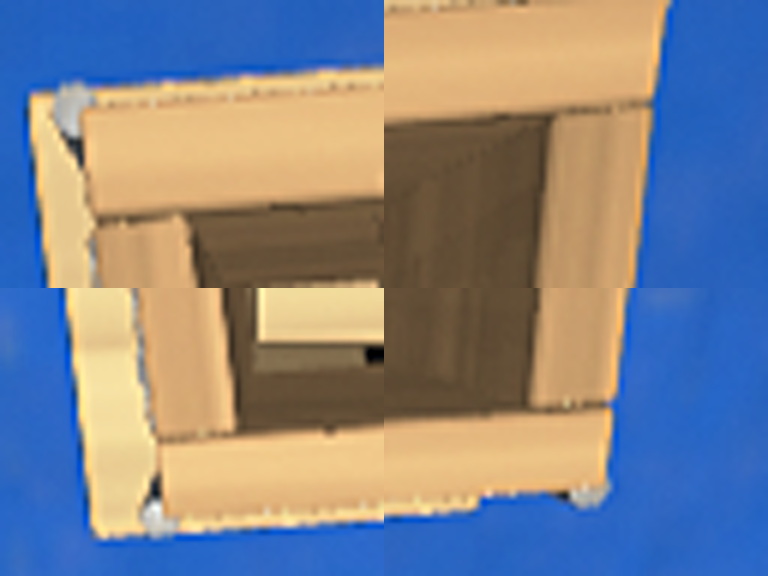

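View pics/c2.png

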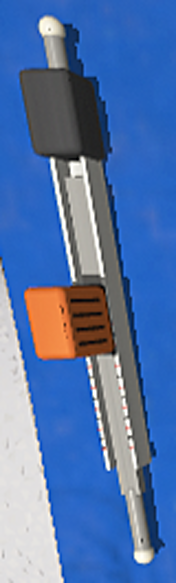

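```bash
python3 - <<'E'
from h import *
C,im=load('w1')
n=["nr","nl","fr","fl"]
P=onplane(C,[[270.8,40.8],[563,19.2],[294.5,236],[544.3,220]],.06)[:,:2]
for a,b in zip(n,P):print(a,b)
nr,nl,fr,fl=P
d=lambda a,b:np.linalg.norm(a-b)
print('near',d(nr,nl),'far',d(fr,fl),'L',d(nl,fl),'R',d(nr,fr),'d1',d(nl,fr),'d2',d(nr,fl))
v=nl-nr; yaw=np.degrees(np.arctan2(-v[0],v[1]));v2=fl-fr;print('yaw',yaw,np.degrees(np.arctan2(-v2[0],v2[1])))
print('lean',np.degrees(np.arctan2(*(fl-nl)[::-1])),np.degrees(np.arctan2(*(fr-nr)[::-1])))
N=onplane(C,[[118.2,27.7],[160,264]],.011);print(N,d(*N),np.degrees(np.arctan2(*(N[1]-N[0])[:2][::-1])))
print('knob',onplane(C,[[117.7,161.4]],.056))
E
```

```text
nr [ 0.46243038 -0.19053959]
nl [0.44736396 0.04847922]
fr [ 0.63035337 -0.17461814]
fl [0.61499535 0.06432017]
near 0.23949319152301263 far 0.2394313789488445 L 0.16837820547770074 R 0.16867609319390306 d1 0.2885438548585441 d2 0.2970346289900063
yaw 3.6068371818262275 3.677690408466872
lean 5.398348484430618 5.416252608254322
[[ 0.43791799 -0.3415677   0.011     ]
 [ 0.67696835 -0.33384128  0.011     ]] 0.23917518638110144 1.8512279367319286
knob [[ 0.55975483 -0.33639367  0.056     ]]
```

```bash
python3 - <<'E'
from h import *
O=[180,0,181.85]
robot.move_pose([.5578,-.3374,.16],O)
robot.line_to([.5578,-.3374,.095],vel=.12)
s=robot.observe();print(s['time'],s['tool_pos'],s['ft_force'])
w=robot.set_gripper(0.0)
s=robot.observe();print(s['time'],s['tool_pos'],s['tcp_rot'],s['ft_force'],s['gripper_width'])
robot.line_to([.5578,-.3374,.195],vel=.15)
s=robot.observe();print(s['time'],s['tool_pos'],s['tcp_rot'],s['ft_force'],s['torque'],s['gripper_width'])
snap('wrist','w2');snap('side','s2')
E
python3 - <<'E'
import cv2,numpy as np
a=cv2.imread('pics/w2.png');b=cv2.imread('pics/s2.png')
cv2.imwrite('pics/ws2.png',np.vstack([cv2.resize(a[:,:],(400,300)),cv2.resize(b[100:280,240:480],(400,300))]))
E
```

```text
3.9167 [ 0.5582703  -0.33741171  0.09583941] [-0.54040162  0.5121739  -0.45667441]
4.5417 [ 0.55791303 -0.33751831  0.09532894] [-1.79984570e+02  1.90848435e-02 -1.78155137e+02] [-0.42487427  1.16590048  1.78403312] 0.017061671477560044
5.3583 [ 0.55736669 -0.33703179  0.19358225] [ 1.79923230e+02 -8.02199252e-02 -1.78150289e+02] [-0.75976503 -0.43254051 -3.64478072] [-0.00463061 -0.00438999 -0.0635484 ] 0.017338677139585944
```

View pics/ws2.png

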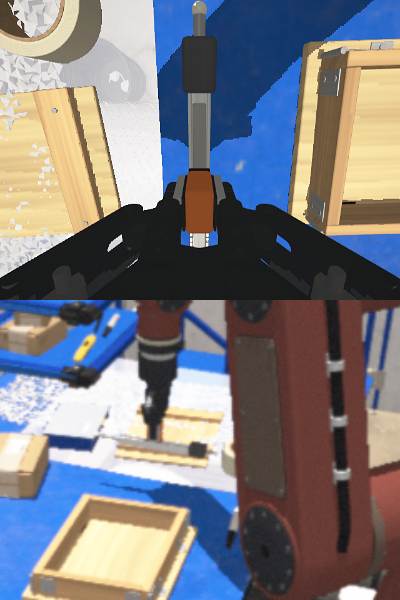

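```bash
cat >> h.py <<'E'
from scipy.spatial.transform import Rotation as Rt
def pose():
    s=robot.observe(); return np.array(s['tool_pos']),Rt.from_euler('xyz',s['tcp_rot'],degrees=True).as_matrix()
def ft(n=8,dt=.02):
    F=[]
    for i in range(n):
        F.append(robot.observe()['ft_force']); robot.pause(dt)
    return np.mean(F,0)
E
python3 - <<'E'
from h import *
C,im=load('w2'); p,R=pose()
for x in (.118,.120,.122):
  for dz in (-.004,0,.004,.01):
    print(x,dz,proj(C,p+R@np.array([x,0,.054+.029+dz])).round(1))
g=im[0:40,290:350]; ys,xs=np.where(g.min(2)>140); 
cv2.imwrite('pics/c3.png',cv2.resize(im[0:170,270:370],None,fx=3.5,fy=3.5,interpolation=cv2.INTER_CUBIC))
t=robot.observe()['time'];F=np.array([robot.observe()['ft_force'] for _ in range(5)]);print(F.std(0),robot.observe()['time']-t); print(ft(),robot.observe()['time']-t)
E
```

```text
0.118 -0.004 [[320.1  15.5]]
0.118 0 [[320.1  19.2]]
0.118 0.004 [[320.   22.7]]
0.118 0.01 [[320.   27.6]]
0.12 -0.004 [[320.1   9.6]]
0.12 0 [[320.1  13.5]]
0.12 0.004 [[320.   17.1]]
0.12 0.01 [[320.   22.3]]
0.122 -0.004 [[320.1   3.6]]
0.122 0 [[320.1   7.7]]
0.122 0.004 [[320.   11.6]]
0.122 0.01 [[320.  17.]]
[0. 0. 0.] 0.0
[ 0.00498142  0.0724837  -3.27396719] 0.13339999999999996
```

View pics/c3.png

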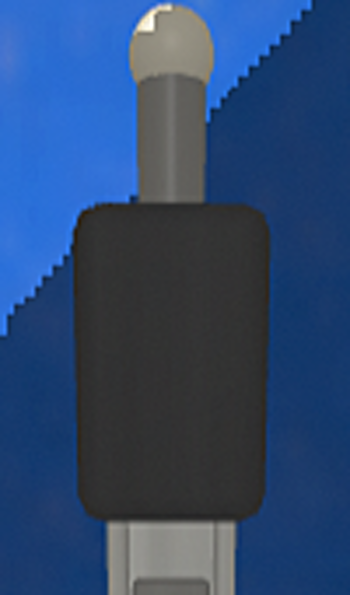

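```bash
cat >> h.py <<'E'
YAW=3.64
ux=np.array([np.cos(np.radians(YAW)),np.sin(np.radians(YAW))]); uy=np.array([-ux[1],ux[0]])
NL=np.array([.4472,.0487]); NR=np.array([.4624,-.1907])
def cf(p): # world xy -> collar axes
    p=np.asarray(p)[:2]; return np.array([p@ux,p@uy])
def unit(a): return np.array([np.cos(np.radians(a)),np.sin(np.radians(a))])
def st(l=''):
    f=ft(5); s=robot.observe(); print(l,round(s['time'],2),np.round(s['tool_pos'],4),np.round(s['tcp_rot'],2),'F',np.round(f,2)); return np.array(s['tool_pos']),f
E
python3 - <<'E'
from h import *
A=-54.5+YAW; d=unit(A)
k=NL+.005*ux-.005*uy+.012*d+.120*d
robot.move_pose([k[0],k[1],.195],[180,0,A+180])
st('above')
snap('wrist','w3')
robot.line_to([k[0],k[1],.125],vel=.12)
st('low')
snap('wrist','w4')
hit=robot.line_to([k[0],k[1],.1095],vel=.03,guard=2.5)
print(hit);st('down')
E
python3 - <<'E'
import cv2,numpy as np
a=cv2.imread('pics/w3.png');b=cv2.imread('pics/w4.png')
cv2.imwrite('pics/ws.png',np.vstack([cv2.resize(a[:,:],(400,300)),cv2.resize(b,(400,300))]))
E
```

```text
above 6.87 [ 0.5361 -0.0592  0.1951] [1.8000e+02 2.0000e-02 1.2913e+02] F [-0.01 -0.42 -2.75]
low 7.73 [ 0.5365 -0.0586  0.1262] [1.7995e+02 9.0000e-02 1.2914e+02] F [-0.27 -0.06 -2.59]
True
down 8.36 [ 0.5357 -0.0584  0.1102] [-1.7999e+02 -1.0000e-02  1.2914e+02] F [ 0.2  -0.27  4.69]
```

View pics/ws.png

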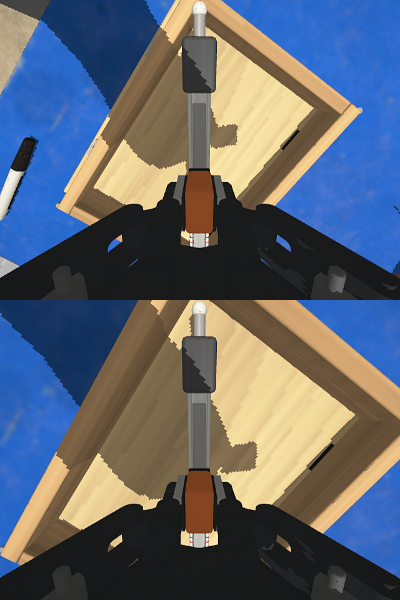

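```bash
python3 - <<'E'
from h import *
A=-54.5+YAW; d=unit(A); n=np.array([-d[1],d[0]])
p,f=st()
robot.line_to([p[0],p[1],p[2]+.0006],vel=.02); p,f=st('z')
q=p[:2]-.022*d
hit=robot.line_to([q[0],q[1],p[2]],vel=.03,guard=5)
p2,f=st('push'); print(hit,'moved',(p2-p)[:2]@d,(p2-p)[:2]@n,'F d,n',f[:2]@d,f[:2]@n,'F collar',f[:2]@ux,f[:2]@uy)
nose=p2[:2]-.12*d; print('nose rel NL',cf(nose-NL))
E
```

```text
8.44 [ 0.5357 -0.0584  0.1103] [-1.7999e+02 -1.0000e-02  1.2914e+02] F [ 0.28 -0.27  5.32]
z 8.78 [ 0.5355 -0.0583  0.1105] [-1.7991e+02 -1.5000e-01  1.2914e+02] F [-0.17  0.04 -1.55]
push 9.43 [ 0.5252 -0.0459  0.1103] [-1.7990e+02 -5.0000e-02  1.2913e+02] F [ 2.76 -3.48  0.82]
True moved -0.01609504559385333 -0.0001244540292425758 F d,n 4.446359131886866 -0.05621897780791267 F collar 2.5362451477794807 -3.6524964960345323
nose rel NL [ 0.00216629 -0.00162446]
```

```bash
python3 - <<'E'
from h import *
A=-54.5+YAW; d=unit(A); n=np.array([-d[1],d[0]])
p0,f=st(); np.save('p0_1.npy',p0)
def rep(l):
    p,f=st(l); print('   r,n',((p-p0)[:2]@d*1e3).round(2),((p-p0)[:2]@n*1e3).round(2),'F d,n',(f[:2]@d).round(2),(f[:2]@n).round(2),'collar',cf(f).round(2)); return p
q=p0[:2]+.025*d
print(robot.line_to([q[0],q[1],p0[2]+.0002],vel=.06,guard=7)); rep('25')
q=p0[:2]+.048*d
print(robot.line_to([q[0],q[1],p0[2]+.0002],vel=.03,guard=3)); rep('out')
E
```

```text
9.51 [ 0.5252 -0.0459  0.1102] [-1.7990e+02 -7.0000e-02  1.2913e+02] F [ 2.29 -2.69  2.76]
False
25 10.17 [ 0.5408 -0.0651  0.1103] [-179.84   -0.2   129.13] F [ 0.72 -0.24  1.39]
   r,n 24.79 -0.02 F d,n 0.64 0.41 collar [ 0.7  -0.28]
True
out 10.76 [ 0.5489 -0.0751  0.1103] [-179.84   -0.27  129.14] F [-1.66  2.25  6.08]
   r,n 37.6 -0.03 F d,n -2.79 0.13 collar [-1.52  2.35]
```

```bash
python3 - <<'E'
from h import *
A=-54.5+YAW; d=unit(A); n=np.array([-d[1],d[0]])
p0=np.load('p0_1.npy')
def rep(l):
    p,f=st(l); print('   r,n',((p-p0)[:2]@d*1e3).round(2),((p-p0)[:2]@n*1e3).round(2),'F d,n',(f[:2]@d).round(2),(f[:2]@n).round(2),'collar',cf(f).round(2)); return p
p=rep('hold')
q=p[:2]+.0008*d
robot.line_to([q[0],q[1],p[2]+.0004],vel=.02); robot.pause(.15);rep('more')
C,im=snap('wrist','w5')
snap('top','t5')
pp,R=pose()
print(proj(C,pp+R@np.array([.12+.037,0,.083])))
E
```

```text
hold 10.84 [ 0.5489 -0.075   0.1103] [-179.84   -0.26  129.14] F [-1.51  1.79  5.09]
   r,n 37.57 -0.02 F d,n -2.34 -0.04 collar [-1.39  1.88]
more 11.32 [ 0.5491 -0.0754  0.1104] [-179.81   -0.34  129.16] F [-3.38  4.19  2.87]
   r,n 37.96 -0.12 F d,n -5.38 0.02 collar [-3.11  4.39]
[[ 318.99560691 -102.59525524]]
```

View pics/w5.png

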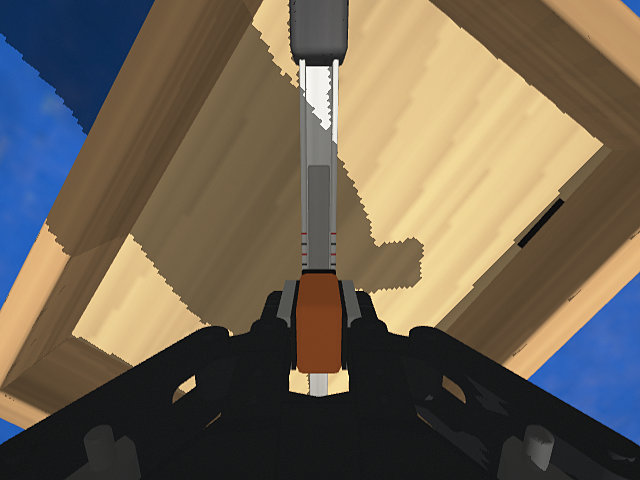

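```bash
python3 - <<'E'
from h import *
# tool-frame camera
P=np.array([.06959,.00033,-.06915]); M=np.array([[-.00057,-.96155,-.27462],[1,-.00073,.00049],[-.00067,-.27462,.96155]])
f=240/np.tan(np.radians(71.88274/2))
def tx(row,zt):
    v=M@np.array([0,(row-239.17)/f,1]); return (P+v*((zt-P[2])/v[2]))[0]
for n in('w2','w4','w5'):
    im=cv2.imread(f'pics/{n}.png').astype(int)
    g=im[0:200,312:328].mean((1,2)); 
    dg=np.diff(g); r=np.argsort(-dg)[:4]; print(n,r,dg[r])
    for k in sorted(r): print('   ',k+.5,tx(k+.5,.068),tx(k+.5,.076))
E
```

```text
w2 [148 149 147   1] [56.79166667 33.64583333 20.         16.375     ]
    1.5 0.11879604077060144 0.12166624365915274
    147.5 0.06848562732673445 0.06842120894258481
    148.5 0.06810050432692462 0.06801362160447036
    149.5 0.06771476452848438 0.06760538148967923
w4 [148 149 147   1] [54.39583333 31.79166667 18.9375     10.20833333]
    1.5 0.11879604077060144 0.12166624365915274
    147.5 0.06848562732673445 0.06842120894258481
    148.5 0.06810050432692462 0.06801362160447036
    149.5 0.06771476452848438 0.06760538148967923
w5 [ 65  66  94 110] [153.          87.83333333   9.25         9.20833333]
    65.5 0.09809903728049268 0.09976197784370042
    66.5 0.09775986292129778 0.09940301934397647
    94.5 0.08805174161400961 0.08912862045405393
    110.5 0.08231470060040198 0.08305693614399087
```

```bash
python3 - <<'E'
from h import *
C,im=load('t5')
c=proj(C,[.46,.03,.03])[0].astype(int);print(c)
x0,y0=c[0]-40,c[1]-60
cv2.imwrite('pics/c5.png',cv2.resize(im[y0:y0+100,x0:x0+133],(798,600),interpolation=cv2.INTER_CUBIC));print(x0,y0)
E
```

```text
[239 266]
199 206
```

View pics/c5.png

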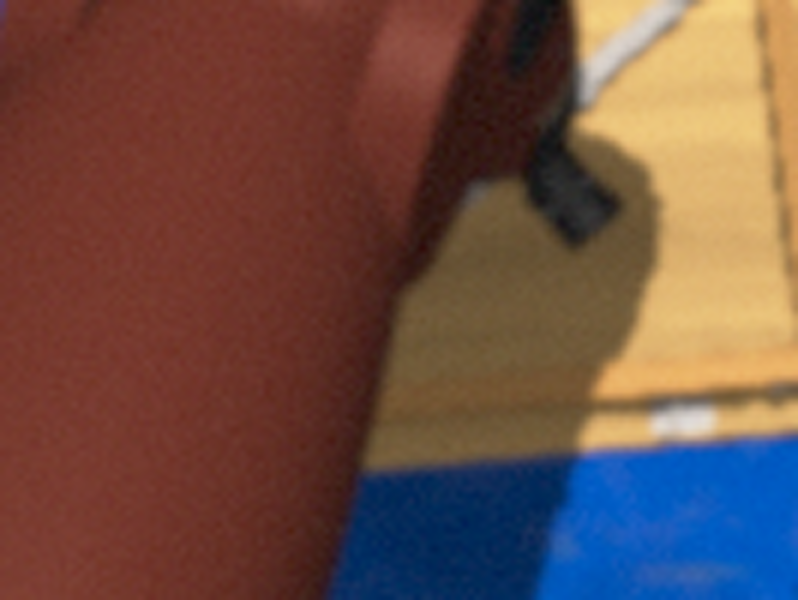

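```bash
cat >> h.py <<'E'
_P=np.array([.06959,.00033,-.06915]); _M=np.array([[-.00057,-.96155,-.27462],[1,-.00073,.00049],[-.00067,-.27462,.96155]])
_f=240/np.tan(np.radians(71.88274/2))
def head_r(fn):
    C,im=snap('wrist',fn); g=im[0:200,312:328].astype(float).mean((1,2)); dg=np.diff(g); k=int(np.argmax(dg))
    w=dg[k-1:k+2] if k>0 else dg[:3]; row=k+.5+ (w@np.array([-1,0,1])/w.sum())
    v=_M@np.array([0,(row-239.17)/_f,1]); x=(_P+v*((.0768-_P[2])/v[2]))[0]
    return row,(x-.0679)*1e3
class D:
    def __init__(s,A,p0=None): s.d=unit(A); s.n=np.array([-s.d[1],s.d[0]]); s.p0=p0
    def rep(s,l):
        p,f=st(l); 
        if s.p0 is None: s.p0=p
        print('   r,n',((p-s.p0)[:2]@s.d*1e3).round(2),((p-s.p0)[:2]@s.n*1e3).round(2),'F d,n',(f[:2]@s.d).round(2),(f[:2]@s.n).round(2),'collar',cf(f).round(2)); return p,f
    def go(s,r,n=0,z=None,vel=.03,guard=None):
        q=s.p0[:2]+r*s.d+n*s.n; return robot.line_to([q[0],q[1],s.p0[2] if z is None else z],vel=vel,guard=guard)
E
python3 - <<'E'
from h import *
D1=D(-54.5+YAW,np.load('p0_1.npy'))
z=.1103
print(D1.go(.006,z=z,vel=.08,guard=9));D1.rep('back6');print(head_r('w6'))
print(D1.go(-.003,z=z,vel=.03,guard=6));D1.rep('home');print(head_r('w7'))
E
```

```text
True
back6 11.73 [ 0.5466 -0.0723  0.1103] [-179.83   -0.22  129.12] F [0.06 0.35 2.67]
   r,n 33.97 -0.12 F d,n -0.24 0.26 collar [0.08 0.35]
(np.float64(74.95784156359173), np.float64(28.592769642087347))
True
home 12.9 [ 0.5254 -0.0461  0.1103] [-179.79   -0.22  129.12] F [ 0.97 -1.24  1.04]
   r,n 0.26 0.02 F d,n 1.58 -0.03 collar [ 0.89 -1.3 ]
(np.float64(154.63199148442035), np.float64(-2.4225758094080923))
```

```bash
python3 - <<'E'
import cv2,numpy as np
a=[cv2.imread(f'pics/{n}.png')[:,285:355] for n in('w2','w4','w5','w7')]
for n,i in zip(('w2','w4','w5','w7'),a):
    hsv=cv2.cvtColor(i,cv2.COLOR_BGR2HSV); m=(hsv[...,0]<15)&(hsv[...,1]>170)&(hsv[...,2]>60)
    r=np.where(m[:,25:45].mean(1)>.5)[0]; r=r[r>230]; print(n,r.min(),r.max())
cv2.imwrite('pics/k.png',np.hstack([cv2.resize(i[:420],None,fx=1.4,fy=1.4) for i in a]))
E
```

```text
w2 273 372
w4 273 372
w5 273 372
w7 274 372
```

View pics/k.png

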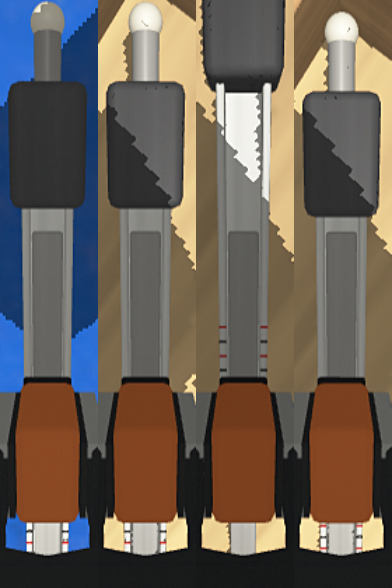

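```bash
python3 - <<'E'
from h import *
D1=D(-54.5+YAW,np.load('p0_1.npy'))
z=.1101
D1.go(.030,z=z,vel=.06);
print(D1.go(.042,z=z,vel=.03,guard=4));robot.pause(.2);p,f=D1.rep('out');
D1.go((p-D1.p0)[:2]@D1.d+.0006,n=.0005,z=z+.0003,vel=.01);robot.pause(.3);p,f=D1.rep('n+');print(head_r('w8'))
D1.go((p-D1.p0)[:2]@D1.d,n=-.0005,z=z+.0003,vel=.01);robot.pause(.3);D1.rep('n-')
print(D1.go(.003,z=.1103,vel=.08));D1.rep('back')
print(D1.go(-.002,z=.1103,vel=.02,guard=4));D1.rep('home');print(head_r('w9'))
E
```

```text
True
out 14.22 [ 0.5489 -0.075   0.1103] [-179.81   -0.25  129.15] F [-1.64  1.57  5.48]
   r,n 37.54 0.03 F d,n -2.25 -0.27 collar [-1.53  1.68]
n+ 14.85 [ 0.5491 -0.0749  0.1103] [-179.76   -0.26  129.14] F [-3.03  0.06  6.16]
   r,n 37.57 0.23 F d,n -1.96 -2.31 collar [-3.02  0.25]
(np.float64(65.99017384731671), np.float64(31.851417766859765))
n- 15.55 [ 0.5485 -0.0751  0.1103] [-179.82   -0.23  129.14] F [0.77 4.38 2.9 ]
   r,n 37.36 -0.36 F d,n -2.91 3.36 collar [1.05 4.32]
False
back 16.22 [ 0.5272 -0.0485  0.1103] [-179.79   -0.19  129.12] F [-1.07  0.24  1.95]
   r,n 3.27 -0.14 F d,n -0.86 -0.68 collar [-1.05  0.31]
True
home 16.56 [ 0.5252 -0.0461  0.1103] [-1.7980e+02 -1.3000e-01  1.2909e+02] F [ 1.44 -0.5   3.21]
   r,n 0.15 -0.08 F d,n 1.3 0.8 collar [ 1.41 -0.59]
(np.float64(154.62801087801088), np.float64(-2.420926982254448))
```

```bash
python3 - <<'E'
from h import *
p,f=st()
robot.line_to([p[0]+.003,p[1]-.004,p[2]+.004],vel=.05)
robot.line_to([p[0]+.003,p[1]-.004,.185],vel=.15)
A=55.7+YAW; d=unit(A)
nr=NR-.0013*ux+.0008*uy
k=nr+.005*ux+.005*uy+(.010+.1174)*d
robot.move_pose([k[0],k[1],.185],[180,0,A+180-360])
robot.line_to([k[0],k[1],.120],vel=.12)
st('low');print(head_r('w10'))
print(robot.line_to([k[0],k[1],.1098],vel=.03,guard=2.5));st('down')
E
```

```text
16.69 [ 0.5252 -0.0461  0.1103] [-1.7980e+02 -1.4000e-01  1.2909e+02] F [ 1.64 -0.07  3.11]
low 20.09 [ 0.5313 -0.0753  0.1211] [-1.7990e+02  1.0000e-02 -1.2066e+02] F [-0.1  -0.11 -2.76]
(np.float64(154.28195937873357), np.float64(-2.2776275694890993))
True
down 20.6 [ 0.531  -0.0752  0.1103] [-1.7995e+02  1.0000e-02 -1.2066e+02] F [-0.31  0.32  5.91]
```

View pics/w10.png

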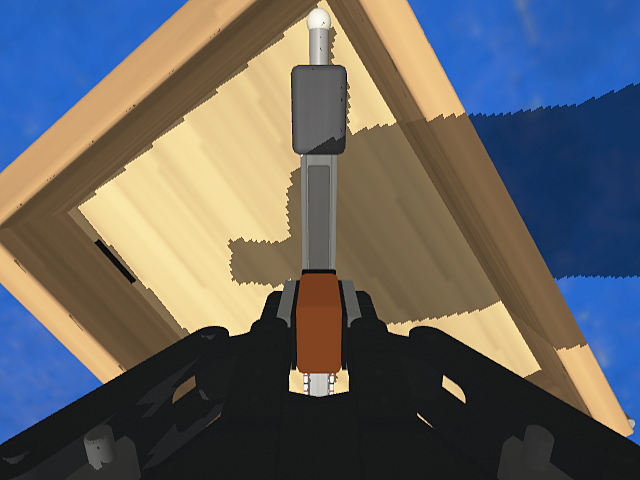

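The rule is closed (head edge at row 154), with the fixed nose at (318,20) pointing into the near right corner. I'll push it home and then draw the slide out.

```bash
python3 - <<'E'
from h import *
A=55.7+YAW; D2=D(A)
p,f=st(); D2.p0=p.copy()
z=.1103
print(D2.go(-.020,z=z+.0001,vel=.03,guard=5)); robot.pause(.1); D2.p0=None
p,f=D2.rep('home'); np.save('p0_2.npy',p); print('nose rel NR',cf(p[:2]-.1174*D2.d-(NR-.0013*ux+.0008*uy)))
print(head_r('w11'))
D2.go(.035,z=z-.0001,vel=.06);D2.rep('35')
print(D2.go(.055,z=z-.0001,vel=.03,guard=3.5));robot.pause(.2);p,f=D2.rep('out');print(head_r('w12'))
E
```

```text
20.68 [ 0.531  -0.0752  0.1103] [-1.7995e+02  1.0000e-02 -1.2066e+02] F [0.12 0.06 5.75]
True
home 21.31 [ 0.5257 -0.0838  0.1103] [ 1.7997e+02  5.0000e-02 -1.2062e+02] F [-0.68 -0.27  4.25]
   r,n 0.0 0.0 F d,n -0.58 0.45 collar [-0.7  -0.23]
nose rel NR [0.00509604 0.00492632]
(np.float64(154.27838899803535), np.float64(-2.2761494956593658))
35 22.17 [ 0.5436 -0.0535  0.1102] [ 1.7997e+02  1.1000e-01 -1.2057e+02] F [0.01 0.48 4.64]
   r,n 35.15 0.01 F d,n 0.42 0.24 collar [0.04 0.48]
True
out 22.89 [ 0.5485 -0.0451  0.1103] [ 1.7995e+02  2.0000e-02 -1.2062e+02] F [-2.01 -1.96  5.04]
   r,n 44.91 0.11 F d,n -2.71 0.73 collar [-2.13 -1.83]
(np.float64(45.13013698630137), np.float64(39.26439591523173))
```

```bash
python3 - <<'E'
from h import *
A=55.7+YAW; D2=D(A,np.load('p0_2.npy'))
p,f=D2.rep('hold')
D2.go((p-D2.p0)[:2]@D2.d+.0004,z=.1105,vel=.02);robot.pause(.3);p,f=D2.rep('more')
robot.set_gripper(.045);st('open')
robot.line_to([p[0],p[1],.20],vel=.15)
print('tip',robot.tip_reach)
NLt=NL-.0013*ux+.0013*uy
c=NLt+.155*ux+.0045*uy+(.014+.011+.015)*uy
print(c,robot.ik([c[0],c[1],.108],[180,0,YAW-90]))
robot.set_gripper(0)
robot.move_pose([c[0],c[1],.20],[180,0,YAW-90])
st('above');snap('wrist','w13');snap('top','t13')
E
```

```text
hold 23.02 [ 0.5485 -0.045   0.1103] [ 1.7995e+02  2.0000e-02 -1.2063e+02] F [-2.42 -3.4   5.01]
   r,n 44.95 0.1 F d,n -4.16 0.35 collar [-2.63 -3.24]
more 23.66 [ 0.5485 -0.045   0.1103] [ 1.7993e+02  1.0000e-02 -1.2063e+02] F [-3.56 -3.81  3.47]
   r,n 45.02 0.14 F d,n -5.1 1.12 collar [-3.8  -3.58]
open 24.12 [ 0.5488 -0.0446  0.1104] [ 1.7995e+02  6.0000e-02 -1.2061e+02] F [ 0.03 -0.04  0.21]
tip 0.0726
[0.59768222 0.1041656 ] [ -2.44808374  10.46261194 -10.06228963  69.47509843   0.
 -96.08808374]
above 26.13 [0.5976 0.1035 0.2   ] [ 1.7999e+02 -1.0000e-02 -8.6450e+01] F [ 0.09 -0.25  0.25]
```

View pics/w13.png

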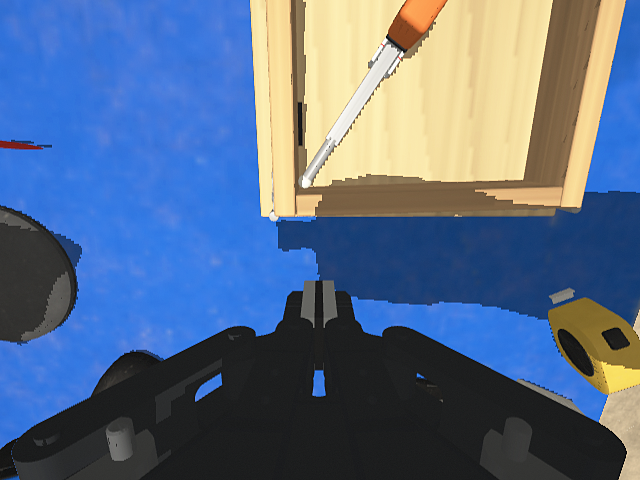

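```bash
python3 - <<'E'
from h import *
NLt=NL-.0013*ux+.0013*uy
p,f=st()
robot.line_to([p[0],p[1],.108],vel=.15)
p,f=st('low')
c=p[:2]-.022*uy
print(robot.line_to([c[0],c[1],.108],vel=.015,guard=3))
p,f=st('contact');print('F',cf(f),'rel NL',cf(p[:2]-NLt)); np.save('pc.npy',np.r_[p,cf(p[:2]-NLt)])
E
```

```text
26.32 [0.5977 0.1032 0.2001] [-179.99   -0.    -86.46] F [-0.17 -0.02 -0.12]
low 27.17 [0.5986 0.1031 0.1096] [-1.7987e+02 -1.0000e-02 -8.6360e+01] F [-0.1  -0.01  0.09]
True
contact 28.21 [0.5988 0.089  0.1073] [ 1.7994e+02  7.0000e-02 -8.6350e+01] F [0.42 2.02 0.82]
F [0.54466269 1.99262911] rel NL [0.15516077 0.02930344]
```

```bash
python3 - <<'E'
from h import *
NLt=NL-.0013*ux+.0013*uy
pc=np.load('pc.npy')
base=pc[:2]
off=0.001
for i in range(14):
    c=base-off*uy
    robot.line_to([c[0],c[1],.108],vel=.01)
    s=robot.observe(); y=cf(np.array(s['tool_pos'])[:2]-NLt)[1]; F=cf(s['ft_force'])
    print(round(s['time'],2),off,'y',round(y*1e3,2),'F',F.round(1))
    if y<.0256 or F[1]>32: break
    off+=.0006
robot.pause(.2);p,f=st('end');print(cf(p[:2]-NLt),cf(f))
snap('wrist','w14')
E
```

```text
28.49 0.001 y 29.08 F [1.6 6.1]
28.74 0.0015999999999999999 y 28.96 F [2.3 8.4]
28.99 0.0021999999999999997 y 28.85 F [ 2.4 11.5]
29.24 0.0027999999999999995 y 28.71 F [ 2.8 12.8]
29.49 0.0033999999999999994 y 28.41 F [ 3.5 15.9]
29.74 0.003999999999999999 y 27.94 F [ 3.1 15.8]
29.99 0.004599999999999999 y 27.35 F [ 4.1 16.4]
30.24 0.005199999999999999 y 26.79 F [ 3.5 15.9]
30.49 0.005799999999999999 y 26.17 F [ 4.  15.8]
30.74 0.006399999999999999 y 25.59 F [ 4.5 16.3]
end 31.02 [0.5991 0.0853 0.1076] [179.95   0.38 -86.21] F [ 3.23 16.42 -2.71]
[0.1552014  0.02557825] [ 4.26962374 16.18170164]
```

View pics/w14.png

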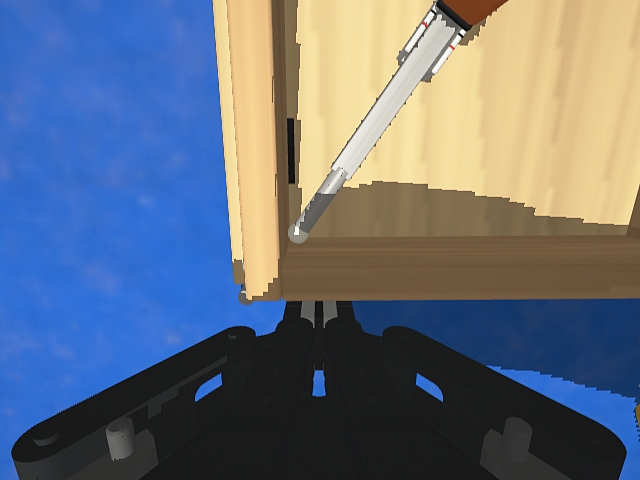

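```bash
python3 - <<'E'
from h import *
NLt=NL-.0013*ux+.0013*uy
base=np.load('pc.npy')[:2]
off=.0070
for i in range(6):
    c=base-off*uy
    robot.line_to([c[0],c[1],.108],vel=.01)
    s=robot.observe(); y=cf(np.array(s['tool_pos'])[:2]-NLt)[1]; F=cf(s['ft_force'])
    print(round(s['time'],2),off,'y',round(y*1e3,2),'F',F.round(1))
    if y<.0245 or F[1]>32: break
    off+=.0004
# back off slowly, watch where contact is lost
for k in range(5):
    off-=.0008; c=base-off*uy; robot.line_to([c[0],c[1],.108],vel=.015)
    s=robot.observe(); print('back',cf(np.array(s['tool_pos'])[:2]-NLt)[1].round(5),cf(s['ft_force']).round(1))
c=base+.012*uy
robot.line_to([c[0],c[1],.108],vel=.08); robot.line_to([c[0],c[1],.20],vel=.15)
# view
P=[.615,-.09,.30]
robot.move_pose(P,[180,0,-180]); st('view'); snap('wrist','w15');snap('top','t15')
E
```

```text
31.32 0.007 y 25.0 F [ 4.6 16.4]
31.57 0.0074 y 24.63 F [ 5.  16.2]
31.82 0.0078000000000000005 y 24.21 F [ 4.4 17. ]
back 0.02437 [ 5.6 11.5]
back 0.02448 [4.1 8.2]
back 0.02461 [2.6 6. ]
back 0.02473 [0.8 2.3]
back 0.02523 [-0.6  0.3]
view 35.48 [ 0.6148 -0.0892  0.2992] [ 1.7997e+02 -6.0000e-02 -1.7988e+02] F [-0.17 -0.44 -0.07]
```

View pics/w15.png

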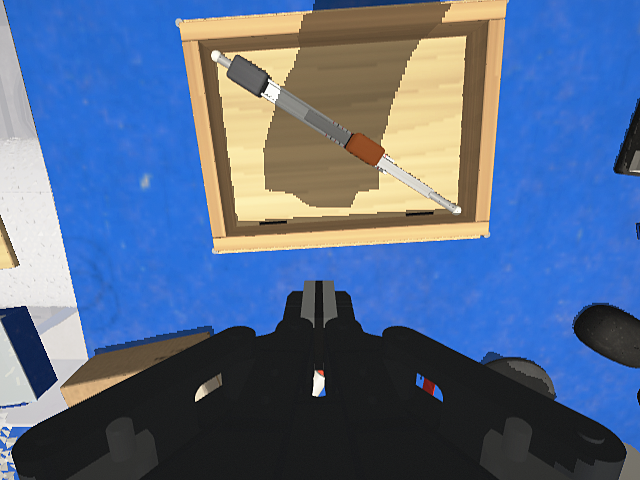

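```bash
python3 - <<'E'
import cv2,numpy as np
im=cv2.imread('pics/w15.png')
def crop(x,y,w=64,h=48): 
    return cv2.resize(im[max(y,0):max(y,0)+h,x:x+w],(384,288),interpolation=cv2.INTER_CUBIC)
a=np.vstack([np.hstack([crop(180,15),crop(460,0)]),np.hstack([crop(195,205),crop(440,190)])])
cv2.imwrite('pics/c15.png',a)
E
```

```text
(no output)
```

View pics/c15.png

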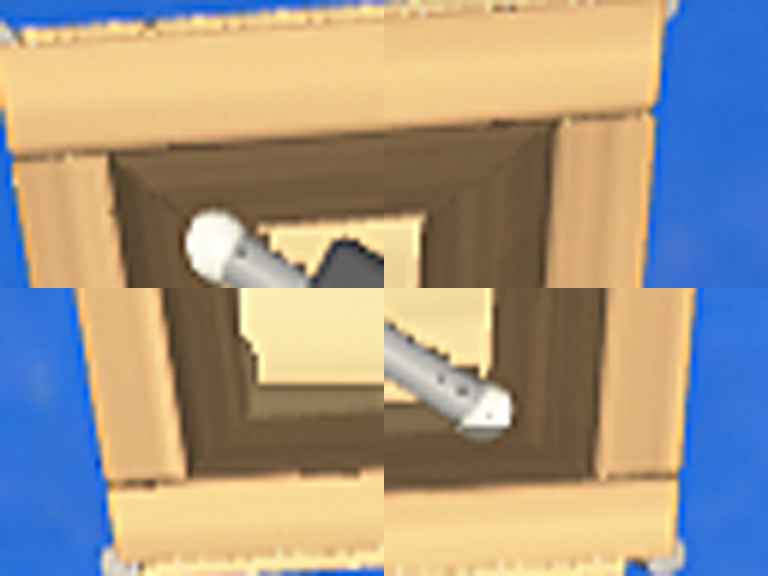

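```bash
python3 - <<'E'
from h import *
C,im=load('w15')
nr,nl,fr,fl=P=onplane(C,[[198.3,40.3],[489.2,20],[226.7,236.2],[475.2,222]],.06)[:,:2]
d=lambda a,b:np.linalg.norm(a-b)
print(P);print('near',d(nr,nl),'far',d(fr,fl),'L',d(nl,fl),'R',d(nr,fr),'d1',d(nl,fr),'d2',d(nr,fl))
v=nl-nr; yaw=np.degrees(np.arctan2(-v[0],v[1]));v2=fl-fr;print('yaw',yaw,np.degrees(np.arctan2(-v2[0],v2[1])))
print('lean',np.degrees(np.arctan2(*(fl-nl)[::-1])),np.degrees(np.arctan2(*(fr-nr)[::-1])))
N=onplane(C,[[215.5,55.8],[457.2,210.7]],.026)[:,:2]; print('noses',d(*N))
y=np.radians(yaw);X=np.array([np.cos(y),np.sin(y)]);Y=np.array([-X[1],X[0]])
m=(nl+nr)/2+.085*X
for q in (N[0]-nr,N[1]-m,N[1]-fl):print((q@X).round(4),(q@Y).round(4))
E
```

```text
[[ 0.46225034 -0.18930362]
 [ 0.4471983   0.04918836]
 [ 0.63028664 -0.17834682]
 [ 0.6158661   0.059942  ]]
near 0.2389664999326615 far 0.23872476575511117 L 0.16901025957530239 R 0.16839313924622043 d1 0.29205067612351404 d2 0.29278179856298486
yaw 3.6113418352031985 3.4631486839764833
lean 3.6480318959743148 3.730688205614773
noses 0.2820354864768205
0.0038 0.0035
0.0794 0.1159
-0.0046 -0.0037
```

```bash
python3 - <<'E'
from h import *
robot.pause(.3); st('final'); robot.job_done()
E
```

```text
final 35.97 [ 0.615  -0.0899  0.3   ] [-180.      0.   -179.99] F [ 0.44 -0.27  0.27]
the job is handed in; nothing more can be done
```

I squared the collar with the rule and handed the job in at about 36 s of the 72 s allowed. No verdict was reported.

- **First diagonal (near left to far right):** I pushed the closed rule home and drew it out until forces showed on both far boards. Moving it slightly sideways loaded each board in turn. The reading was about 36.9 mm.
- **Second diagonal (near right to far left):** It bore on both boards and read about 44.6 mm. I left the rule bearing there. The mean of the two is about 40.7 mm, which makes the collar about 4.7 mm out of square. The first picture had suggested 5.3 mm.
- **Pushing the collar:** I pushed slowly at the far end of the left board with up to about 17 N. The board moved 4.6 mm there, about 5.0 mm at the corner, and did not spring back.

**Last checks, from the wrist picture:**

| Check | Measured | Target |
|---|---|---|
| Remaining lean | 0.04 to 0.12° | square |
| Difference between diagonals | 0.7 mm | 0 |
| Sliding nose, left of the collar's middle | 115.9 mm | 112.7 to 117.3 mm |
| Sliding nose, ahead of the collar's middle | 79.4 mm | over 76 mm |
| Fixed nose from the near right corner | about 5 mm (true seat is 7 mm) | under 9.5 mm |
| Distance between noses | 282.0 mm (reading about 42 mm) | 280.7 mm (mean of the readings) |

**Doubtful or not checked:**
- The camera's nose distance is about 1.3 mm over the mean, and the mean is 0.6 mm over the 40.2 mm a square collar should read. Both are within my measuring error.
- I did not measure the nose's final light contact with the left board. I relied on the slide's friction to hold it.
- I did not re-measure the bystanders, but no move came near them.

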